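Hold the dust cover open over the watch parts box

TASK

On the watchmaker's bench, take the loupe off the closed dust cover of the watch parts box and set it down upright in the small round wooden dish, without dropping it. Then lift the cover by its wire handle and hold it open at 50 degrees from closed, so that the watchmaker can reach in: the cover falls shut by itself, so finish while still holding the handle with the cover steady at that angle. Leave the glass dome, the movement holder and the jar where they are.

Things in the scene. Friction and masses are not known exactly. Their poses are not given: they have to be found in the camera images.
- box: Wooden parts box, fixed to the bench, 160 x 200 x 45 mm (x, y, z) with compartments of small watch parts. Origin: centre of its underside, on the bench. Its own -x side is the front (handle side, towards the robot), its +x side carries the hinge, its z is up. Its place and yaw (within 0.3 rad) vary.
- hinge (a point): Middle of the hinge line of the dust cover, on the far (+x) rim of the box, 80 mm from the box's centre and 49 mm above the bench. The hinge line runs along the box's y axis.
- lid (a joint): Opening angle of the dust cover, rad: 0 closed (flat on the box), growing as its front edge rises; 50 degrees is 0.873; stop at 1.7. Clear plastic panel in a flat aluminium frame, 164 x 204 x 8 mm, about 0.4 kg (varies), its top 53 mm above the bench when closed. The hinge is nearly frictionless with no stay: the cover falls shut when let go.
- handle (a point): Handle of the cover: round steel bar, 10 mm diameter, 90 mm long, parallel to the hinge line, a bent leg at each end. Origin: middle of the bar; frame turns with the cover. Closed: 195 mm in front of and 30 mm above the hinge (79 mm above the bench), 31 mm forward of the cover's front edge. Pinched across from above, it turns between the pads as the cover swings.
- loupe: Watchmaker's loupe: a black plastic barrel with thin steel rings, upright, 29 mm in diameter and 36 mm tall, about 60 g (varies), loose. Starts standing on the closed cover. Origin: centre of its underside; z up along the barrel.
- dish: Shallow round dish of dark wood, fixed to the bench to the left or right of the box (varies), 90 mm across the rim, rim 8 mm high, inner floor about 75 mm across and 5 mm above the bench. Origin: centre of its underside.
- dome: Bystander: glass dust dome with a knob, 92 mm across, 98 mm tall, on the other side of the box from the dish. Origin: centre of its underside.
- holder: Bystander: black movement holder with a brass movement on it, 44 mm across, 27 mm tall, behind the box. Origin: centre of its underside.
- jar: Bystander: small amber glass jar with a white cap, 40 mm across, 45 mm tall, behind the box. Origin: centre of its underside.
Mind the look-alikes: they are no part of the job. Of the things that look like the dish, take the one that is farthest to the robot's left at the start.

How it is judged (in metres and radians):
On the way:
1. the loupe stands upright in the round dish, let go, the cover still closed (horizontal distance between loupe and dish below 0.026 m and z of loupe in the frame of dish below 0.01 m and angle between loupe's own z axis and vertical below 0.2 rad and contact force between the fingers and loupe below 0.05 N and linear speed of loupe below 0.05 m/s and value of joint lid below 0.15 rad), for 0.2 s.
At the end, for the whole second after the job is handed in: The cover is held still (under 0.1 rad/s) at 50 degrees, within 6, by the fingers (over 0.3 N, TCP within 70 mm of the middle of the handle bar); the loupe stands upright and still on the floor of the dish, free of the fingers, within 26 mm of its centre (value of joint lid between 0.768 and 0.977 rad and velocity of joint lid between -0.1 and 0.1 rad/s and contact force between the fingers and lid above 0.3 N and distance between the grasp point and handle below 0.07 m and horizontal distance between loupe and dish below 0.026 m and z of loupe in the frame of dish below 0.01 m and angle between loupe's own z axis and vertical below 0.2 rad and contact force between the fingers and loupe below 0.05 N and linear speed of loupe below 0.05 m/s); the arm keeps its last pose, push and grip.
It fails at once if the cover is raised (more than 0.15 rad) while the loupe is not in the dish (value of joint lid above 0.15 rad and horizontal distance between loupe and dish above 0.04 m).
It fails at once if the loupe is dropped (falls free faster than 0.6 m/s) (contact force between the fingers and loupe below 0.01 N and linear speed of loupe above 0.6 m/s).
It fails at once if the dome is moved by more than 30 mm or tipped over (distance of dome from where it was at the start of the episode above 0.03 m or angle between dome's own z axis and vertical above 0.5 rad).
It fails at once if the holder is moved by more than 30 mm or tipped over (distance of holder from where it was at the start of the episode above 0.03 m or angle between holder's own z axis and vertical above 0.5 rad).
It fails at once if the jar is moved by more than 30 mm or tipped over (distance of jar from where it was at the start of the episode above 0.03 m or angle between jar's own z axis and vertical above 0.5 rad).
It also fails if it takes over 53 s, if anything falls off the work surface, if the arm or the gripper's body presses on something with over 40 N, if the wrist force passes 120 N, or if a joint passes its speed limit or range.

ROBOT

A 6-joint arm with a two-finger parallel gripper is mounted at the origin on the work surface. World frame = base frame: x ahead of the robot, y to its left, z up, the work surface at z = 0. Lengths are in mm, angles in rad, forces in N, time in s.
With the tool pointing down it reaches from about 350 to 875 mm from the base axis. Payload 4.2 kg.
Tool frame: the origin (TCP) lies between the finger pads, 19 mm behind the fingertips; this is the grasp point; z points along the fingers, y is the line along which they close (so a half turn about z gives the same grasp; the last joint's range is limited). The gripper opens to 85 mm and grips with 20 to 120 N. Pads are 22 mm wide; open, the fingers measure 114 mm over their backs; the gripper's body (76 mm by 85 mm) begins 54 mm behind the grasp point. The pads swing forward as they close: fully open they stand 13 mm farther back than shut.
Start: joints at [-0.853, 0.385, 0.008, 0, -1.194, -0.259], TCP at [276.807, -560.337, 250.012] pointing down, gripper open.
Joint ranges: [-3.14, 3.14], [-1.21, 2.06], [-1.07, 1.41], [-3.16, 2.05], [-2.99, -0.16], [-3.1, 3.1]. Speed limits (rad/s): [2.79, 2.79, 3.14, 3.14, 3.14, 3.14].

INTERFACE

Orientations are given as a unit quaternion [x, y, z, w].
In Python, from bench import arm gives the robot as it stands.
- The arm moves only by the shell command python3 -m pendant 'ROWS'. ROWS is JSON, a list of rows, each a list of 7 numbers: the shift along the tool's x, y, z in m, then the turn, a rotation vector about the tool's x, y, z in degrees, then the finger opening in m, from 0 to 0.0854. In form: [[x, y, z, wx, wy, wz, fingers], ...]. A call has 1 to 12 rows; each row shifts and turns the commanded pose from where the row before left it, along the tool's axes as they then stand; what a row does not reach is not made up. A row lasts 1/10 s, in which the tool goes at most 50 mm and 8.59 degrees, less where a joint would pass 70% of its speed; a pose out of reach is approached as far as the arm can. A call is refused whole if a number of a shift passes 0.05 or a number of a turn 8.59, either way. A call with a gripper value outside its range is refused whole. The fingers move at their own pace and stop on an object; the grip force is fixed at half the most. Time passes only in rows, so rows that do not move let the fingers close. It gives the time, the measured TCP pose, the force, the opening and the grip force at its end, in the units of the state.
- arm.read_state(): the state, without advancing time (a new reading comes with each control period).
- arm.get_image(name): name is "side" or "top"; returns a dict with "image" (480x640x3 uint8, red, green, blue), "fx", "fy", "cx", "cy" (pixels), "xyz" and "rotation" of the camera in the world. Camera axes: x right, y down, z forward; pixel columns grow to the right and rows downward; lengths in mm; the calibration is good to about 2 mm. A picture is of the moment at which its call begins. There is no depth.
- arm.job_done(): hands the job in; it is judged then, once.
The state is a dict: "clock": time; "joints": joint angles; "joint_vel": joint speeds; "joint_efforts": joint torques, N m; "position": TCP position; "ee_rot": TCP orientation; "contact_force": force on the tool from outside, world axes, zero at the start; "wrist_torque": the same for the moment, N m; "gripper_width": finger opening in mm; "grasp_force": force on a finger pad.
Only numpy, scipy, OpenCV 4.12 (cv2) and the standard library are available. Lean on these libraries where they do the work, as an engineer would, in place of code of your own. Each camera call takes 0.05 s, during which the arm holds its last target. There are 200 camera calls.

## Working session

There is one attempt and no reset: what is moved stays moved. The work goes in short steps, Python scripts to look and compute and a shell command to move; the robot and the scene stay as the last step left them, time stands still between calls to the robot, and variables do not carry over. Pictures are saved under pics/ and viewed, at most 10 in all, crops included, and the job is handed in when it is done.

```bash
mkdir -p pics; ls
python3 - <<'E'
from bench import arm
import cv2,json
for n in("side","top"):
    d=arm.get_image(n); cv2.imwrite(f"pics/{n}0.png",d["image"][:,:,::-1])
    print(n,{k:(v.tolist() if hasattr(v,'tolist') else v) for k,v in d.items() if k!="image"})
s=arm.read_state();print(s)
E
```

```text
pics
side {'fx': 510.696555069073, 'fy': 510.696555069073, 'cx': 316.25024588615133, 'cy': 243.6661970276892, 'xyz': [215.838783206222, 671.3930119904046, 534.1509933361859], 'rotation': [-0.2214545603794102, 0.8394961484220242, -0.4780092036110597, 0.13308379215693086]}
top {'fx': 536.1262856855561, 'fy': 536.1262856855561, 'cx': 325.00368380432144, 'cy': 224.08687286319528, 'xyz': [514.0908153028251, -20.567350216169373, 941.0481600436258], 'rotation': [-0.7015888419124514, 0.7095612204685992, -0.02785607143791778, 0.059329677186909804]}
{'clock': 0.1, 'joints': array([-8.53412009e-01,  3.85506684e-01,  6.76270984e-03, -4.45687286e-04,
       -1.19398704e+00, -2.58600535e-01]), 'joint_vel': array([ 0.00074586, -0.00204145,  0.00292902,  0.00173787,  0.00066471,
       -0.00038959]), 'joint_efforts': array([-5.81719578e-04, -3.93319917e+01,  1.88930690e+01,  4.19795528e+00,
       -2.60995963e-03,  1.00645866e-05]), 'position': array([ 276.59445851, -559.92862729,  249.0131138 ]), 'ee_rot': array([-2.27305231e-01,  9.73823061e-01,  9.51546079e-04, -2.70589885e-04]), 'contact_force': array([-0.3535722 ,  0.0999414 , -0.39911612]), 'wrist_torque': array([0.0056022 , 0.00626842, 0.03566335]), 'grasp_force': 0.0, 'gripper_width': 85.3404732699435}
```

View pics/side0.png

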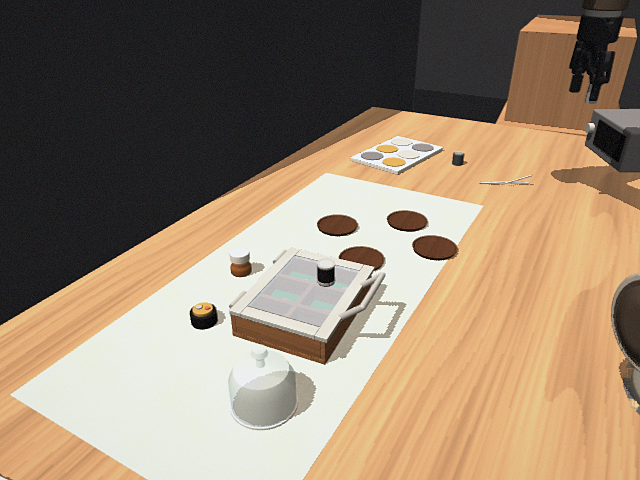

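View pics/top0.png

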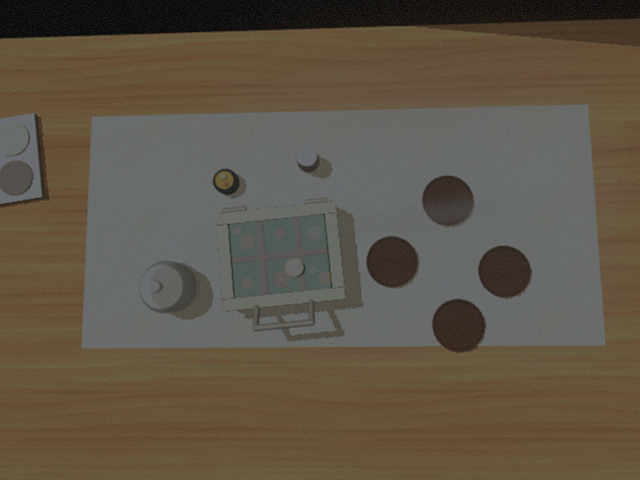

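The pictures show:
- **Loupe:** on the cover at top (294,267), side (326,272). A dark look-alike stands off the mat at side (458,158).
- **Dish candidates in top:** (392,261), (448,200), (505,271), (459,325). The farthest left (+y is image left) is (392,261), which is side (361,258).
- **Handle bar:** top (255..313, 325), side (345..382, 315..278).

Next I'll measure these and check with one close crop.

```bash
cat > h.py <<'E'
import numpy as np, cv2
from scipy.spatial.transform import Rotation as R
from bench import arm
def ray(d,p):
    v=np.array([(p[0]-d["cx"])/d["fx"],(p[1]-d["cy"])/d["fy"],1.])
    q=np.array(d["rotation"]); r=R.from_quat(q) if q.size==4 else R.from_matrix(q)
    return np.array(d["xyz"]),r.apply(v/np.linalg.norm(v))
def plane(d,p,z):
    o,v=ray(d,p); return o+v*(z-o[2])/v[2]
def tri(d1,p1,d2,p2):
    o1,v1=ray(d1,p1);o2,v2=ray(d2,p2)
    s=np.linalg.lstsq(np.c_[v1,-v2],o2-o1,rcond=None)[0]
    a,b=o1+v1*s[0],o2+v2*s[1]; return (a+b)/2,np.linalg.norm(a-b)
def proj(d,P):
    q=np.array(d["rotation"]); r=R.from_quat(q) if q.size==4 else R.from_matrix(q)
    c=r.inv().apply(np.array(P)-d["xyz"]); return np.array([d["cx"]+d["fx"]*c[0]/c[2],d["cy"]+d["fy"]*c[1]/c[2]])
E
python3 - <<'E'
from h import *
np.set_printoptions(precision=1,suppress=True)
S=arm.get_image("side");T=arm.get_image("top")
for n,d in(("side",S),("top",T)):
    im=d["image"]; hsv=cv2.cvtColor(im,cv2.COLOR_RGB2HSV)
    m=((hsv[...,2]<115)&(hsv[...,1]>70)&((hsv[...,0]<15)|(hsv[...,0]>170))).astype(np.uint8)
    m=cv2.morphologyEx(m,cv2.MORPH_OPEN,np.ones((3,3)))
    for c in cv2.findContours(m,0,2)[0]:
        if 400<cv2.contourArea(c)<4000:
            e=cv2.fitEllipse(c); print(n,np.array(e[0]),e[1],cv2.contourArea(c),"z8",plane(d,e[0],8))
print(tri(T,(294,267),S,(326,264)))
a=cv2.resize(S["image"][215:365,225:425],None,fx=4,fy=4,interpolation=2)
b=cv2.resize(T["image"][195:345,205:435],None,fx=3.4,fy=3.4,interpolation=2)
b=cv2.convertScaleAbs(b,alpha=1.6)
cv2.imwrite("pics/s1.png",a[:,:,::-1]);cv2.imwrite("pics/t1.png",b[:,:,::-1])
E
```

```text
side [363.6 256.3] (17.57369041442871, 46.464969635009766) 575.5 z8 [ 562.  -101.8    8. ]
side [434. 247.] (22.103593826293945, 43.46226119995117) 748.5 z8 [ 454.2 -201.4    8. ]
side [336.5 224.7] (19.37583351135254, 39.490745544433594) 600.0 z8 [ 668.9 -190.7    8. ]
side [405.6 220.2] (18.55328941345215, 38.71931838989258) 557.0 z8 [ 545.9 -281.8    8. ]
top [459.2 326.4] (43.130348205566406, 44.177459716796875) 1407.5 z8 [ 452.  -205.7    8. ]
top [395.3 264.8] (32.28030014038086, 36.37702941894531) 620.0 z8 [ 557.5 -100.4    8. ]
(array([551.9,  67. ,  88.6]), np.float64(0.08170896598591097))
```

View pics/s1.png

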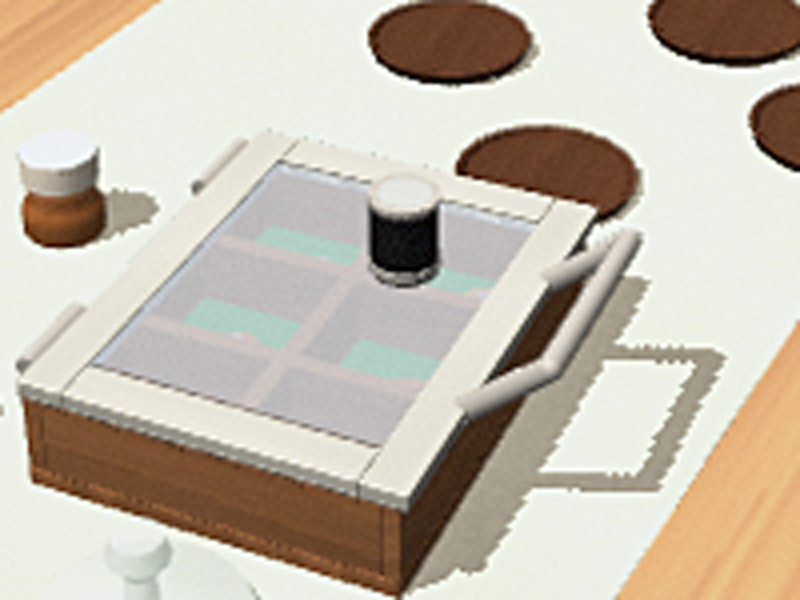

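View pics/t1.png

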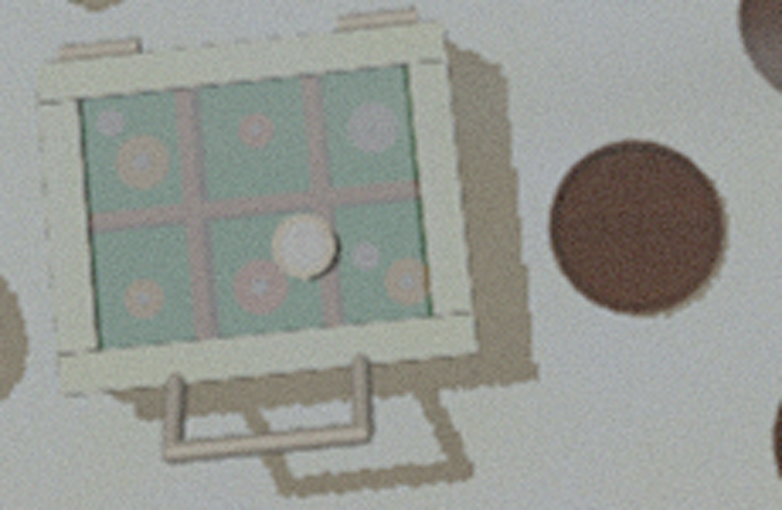

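The crops confirm:
- **Loupe:** white-topped black barrel on the cover, cap centre at side (326,263), top (294,267).
- **Handle corners:** side (363.8,307.5) and (383,275.5); top (255.6,327.6) and (311.5,322.6).
- **Dish:** centred at top (392.6,262.1), side about (362,258), partly hidden by the box.

Run:
```python
from h import *
np.set_printoptions(precision=1,suppress=True)
S=arm.get_image("side");T=arm.get_image("top")
t=lambda x,y:(x/3.4+205,y/3.4+195)
s=lambda x,y:(x/4+225,y/4+215)
L=tri(T,t(304,246),S,s(404,192)); print("loupe top",L)
a=tri(T,t(172,451),S,s(553,370));b=tri(T,t(362,434),S,s(632,243)); print("handle",a,b,(a[0]+b[0])/2,np.linalg.norm(a[0]-b[0]))
print("dish",tri(T,t(638,228),S,s(548,172)),plane(T,t(638,228),8))
c=[plane(T,t(*p),53) for p in((62,390),(475,350),(440,28),(38,65))]
print("cover",c,[np.linalg.norm(c[i]-c[i-1]) for i in range(4)])
m=tri(T,t(62,390),S,s(405,505)); print("front left corner z",m)
f=(c[0]+c[1])/2;k=(c[2]+c[3])/2;ax=(k-f)[:2];print("yaw x-axis",np.degrees(np.arctan2(ax[1],ax[0])),"y", [np.degrees(np.arctan2(*(p-q)[:2])) for p,q in((c[0],c[1]),(c[3],c[2]),(a[0],b[0]))],"mid",(f+k)/2)
q=arm.read_state()["ee_rot"];print(R.from_quat(q).as_matrix())
```

```text
loupe top (array([551.7,  66.4,  90.2]), np.float64(0.8695542040933304))
handle (array([456.2, 129.4,  78.9]), np.float64(0.8718005049617623)) (array([463.8,  40.2,  78.9]), np.float64(0.3305653915948843)) [460.   84.8  78.9] 89.48499046976251
dish (array([562.5, -96. ,   7.2]), np.float64(0.38494430949463526)) [562.3 -96.    8. ]
cover [array([484.3, 188.1,  53. ]), array([502. , -12.7,  53. ]), array([659.5,   2.5,  53. ]), array([644.1, 202.6,  53. ])] [np.float64(160.40280828019817), np.float64(201.60901176069115), np.float64(158.25593606696518), np.float64(200.66777144665977)]
front left corner z (array([484.1, 189. ,  48.8]), np.float64(0.2908599416549391))
yaw x-axis 5.339368154505062 y [np.float64(-5.029239962428334), np.float64(-4.414756967876611), np.float64(-4.854315918789906)] mid [572.5  95.1  53. ]
[[-0.9 -0.4 -0. ]
 [-0.4  0.9  0. ]
 [ 0.   0.  -1. ]]
```

The measurements agree with the text:

| Item | Measured | Check |
|---|---|---|
| Loupe top | z 90 | 89 expected |
| Handle bar | z 78.9, 89.5 mm long | 79 and 90 given |
| Dish rim | z 7.2 | 8 given |
| Cover yaw | about 5° | within the stated range |

Now I'll move.

```bash
python3 -m pendant '[[-0.037,0.031,0,0,0,0,0.085],[-0.037,0.031,0,0,0,0,0.085],[-0.037,0.031,0,0,0,0,0.085],[-0.037,0.031,0,0,0,0,0.085],[-0.037,0.031,0,0,0,0,0.085],[-0.037,0.031,0,0,0,0,0.085],[-0.037,0.031,0,0,0,0,0.085],[-0.037,0.031,0,0,0,0,0.085],[-0.037,0.031,0,0,0,0,0.085],[-0.037,0.031,0,0,0,0,0.085],[-0.037,0.031,0,0,0,0,0.085],[-0.037,0.031,0,0,0,0,0.085]]'
python3 -m pendant '[[-0.037,0.031,0,0,0,0,0.06],[-0.037,0.031,0,0,0,0,0.06],[0,0,0,0,0,-8.59,0.06],[0,0,0,0,0,-8.59,0.06],[0,0,0,0,0,-8.59,0.06],[0,0,0,0,0,-8.59,0.06],[0,0,0,0,0,-8.59,0.06],[0,0,0,0,0,-8.59,0.06],[0,0,0,0,0,-8.59,0.06],[0,0,0,0,0,-8.59,0.06],[0,0,0,0,0,0,0.06],[0,0,0,0,0,0,0.06]]'
cat > st.py <<'E'
import sys
from h import *
np.set_printoptions(precision=3,suppress=True)
s=arm.read_state();r=R.from_quat(s["ee_rot"])
print(s["clock"],s["position"],"w",s["gripper_width"],"F",s["contact_force"],"g",s["grasp_force"],"j",s["joints"])
print("axes",r.as_matrix().T.tolist())
if len(sys.argv)>3: print("tool shift mm",r.inv().apply(np.array(sys.argv[1:4],float)-s["position"]))
E
python3 st.py 551.7 66.5 78
```

```text
clock: 1.5
position: [510.5, -28.2, 250.4]
ee_rot: [-0.228, 0.974, -0.0, 0.0]
contact_force: [0.8, 0.5, -0.1]
gripper_width: 84.9
grasp_force: 0.0
clock: 2.7
position: [549.0, 58.2, 250.0]
ee_rot: [0.736, -0.677, -0.0, 0.0]
contact_force: [-0.2, 0.0, -0.2]
gripper_width: 59.7
grasp_force: 0.0
2.7 [548.981  58.166 249.997] w 59.66047935886998 F [-0.248  0.05  -0.18 ] g 0.0 j [ 0.399  0.261 -0.173 -0.    -1.137 -0.315]
axes [[0.0841375930345731, -0.9964541455810008, -3.453674152093129e-05], [-0.9964541447478104, -0.08413759472111129, 5.068980296569431e-05], [-5.341590266492609e-05, 3.014936122168549e-05, -0.9999999981188789]]
tool shift mm [ -8.069  -3.42  171.997]
```

```bash
python3 -m pendant '[[-0.008,-0.0035,0.02,0,0,0,0.06],[0,0,0.04,0,0,0,0.06],[0,0,0.04,0,0,0,0.06],[0,0,0.03,0,0,0,0.06],[0,0,0.02,0,0,0,0.06],[0,0,0.01,0,0,0,0.06],[0,0,0.005,0,0,0,0.06],[0,0,0.005,0,0,0,0.06],[0,0,0,0,0,0,0.06],[0,0,0,0,0,0,0.06]]'; python3 st.py 551.7 66.5 78
python3 - <<'E'
from h import *
a=[]
for n,(x,y) in(("top",(294,262)),("side",(326,262))):
    d=arm.get_image(n)["image"][y-60:y+60,x-75:x+75]
    a.append(cv2.convertScaleAbs(cv2.resize(d,None,fx=2.6,fy=2.6,interpolation=2),alpha=1.6 if n=="top" else 1))
cv2.imwrite("pics/c2.png",np.hstack(a)[:,:,::-1])
E
```

```text
clock: 3.7
position: [552.4, 66.6, 80.9]
ee_rot: [0.737, -0.676, 0.0, -0.001]
contact_force: [0.1, -0.1, -0.7]
gripper_width: 60.2
grasp_force: 0.0
3.7 [552.387  66.647  80.917] w 60.18722296289464 F [ 0.107 -0.098 -0.699] g 0.0 j [ 0.411  0.45  -0.373  0.    -0.746 -0.324]
axes [[0.08711733671357526, -0.9961979615010395, -0.0004372014493220051], [-0.996196543969051, -0.08711643096553089, -0.0017813590167874834], [0.0017364987913472965, 0.0005907258261060801, -0.9999983178060584]]
tool shift mm [0.088 0.703 2.916]
```

View pics/c2.png

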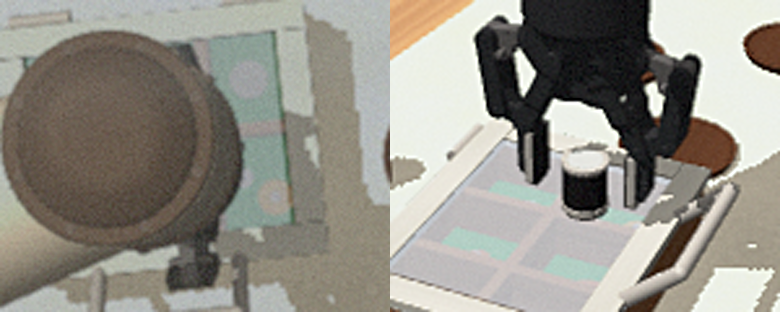

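The loupe stands midway between the two fingers in the side crop (about (585,185)), so I'll close and lift a little.

```bash
python3 -m pendant '[[0,0,0.002,0,0,0,0.06],[0,0,0,0,0,0,0.045],[0,0,0,0,0,0,0.035],[0,0,0,0,0,0,0.02],[0,0,0,0,0,0,0.015],[0,0,0,0,0,0,0.015],[0,0,0,0,0,0,0.015],[0,0,0,0,0,0,0.015]]'; python3 st.py
```

```text
clock: 4.6
position: [552.1, 66.5, 78.4]
ee_rot: [0.737, -0.675, 0.0, -0.0]
contact_force: [-1.3, -0.0, 3.3]
gripper_width: 27.3
grasp_force: 59.1
4.6 [552.09   66.525  78.375] w 27.251268684175784 F [-1.29  -0.013  3.3  ] g 59.093120098114014 j [ 0.411  0.454 -0.376  0.    -0.741 -0.324]
axes [[0.0874430024448345, -0.9961695232359886, -4.7950137941536286e-05], [-0.9961692804402935, -0.08744294724337354, -0.0007040486207124321], [0.0006971588774477245, 0.00010933057967247266, -0.9999997510081309]]
```

```bash
python3 -m pendant '[[0,0,-0.01,0,0,0,0.015],[0,0,-0.02,0,0,0,0.015],[0,0,-0.03,0,0,0,0.015],[0.015,0,0,0,0,0,0.015],[0.03,0.001,0,0,0,0,0.015],[0.035,0.001,0,0,0,0,0.015],[0.035,0.001,0,0,0,0,0.015],[0.03,0.001,0,0,0,0,0.015],[0.018,0,0,0,0,0,0.015],[0,0,0,0,0,0,0.015],[0,0,0,0,0,0,0.015]]'; python3 st.py 562.4 -96 32
python3 - <<'E'
from h import *
d=arm.get_image("side");x,y=350,230
c=cv2.resize(d["image"][y-80:y+70,x-100:x+100],None,fx=4,fy=4,interpolation=2)
cv2.imwrite("pics/c3.png",c[:,:,::-1])
E
```

```text
clock: 5.7
position: [561.5, -96.7, 137.5]
ee_rot: [0.737, -0.676, -0.001, 0.0]
contact_force: [-0.0, 1.0, -0.2]
gripper_width: 27.1
grasp_force: 59.2
5.7 [561.494 -96.676 137.526] w 27.06669766142089 F [-0.05   0.976 -0.184] g 59.15960133075714 j [ 0.114  0.398 -0.281 -0.001 -0.893 -0.027]
axes [[0.08588015121335199, -0.9963054073618425, -0.00036727254917599074], [-0.9963047802551763, -0.08588052084366163, 0.001149339073893702], [-0.0011766342920273606, 0.0002672099829391389, -0.9999992720650194]]
tool shift mm [ -0.557  -1.082 105.525]
```

View pics/c3.png

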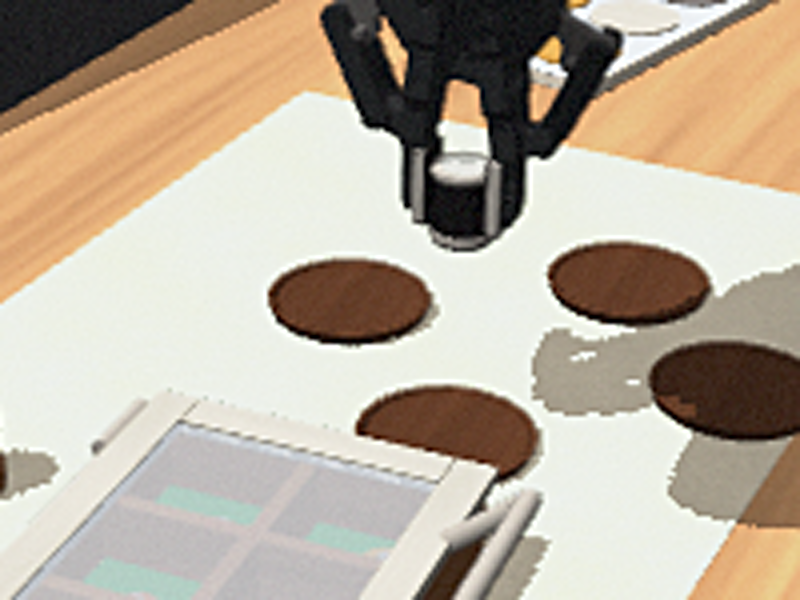

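The loupe hangs upright in the fingers (crop (463,200)), above and behind the dish in this oblique view as expected at 110 mm height. Now I'll lower it.

```bash
python3 -m pendant '[[-0.0005,-0.001,0.02,0,0,0,0.015],[0,0,0.03,0,0,0,0.015],[0,0,0.025,0,0,0,0.015],[0,0,0.015,0,0,0,0.015],[0,0,0.008,0,0,0,0.015],[0,0,0.003,0,0,0,0.015],[0,0,0,0,0,0,0.015],[0,0,0,0,0,0,0.015]]'; python3 -m pendant '[[0,0,0.002,0,0,0,0.015],[0,0,0.001,0,0,0,0.015],[0,0,0,0,0,0,0.015],[0,0,0,0,0,0,0.015]]';python3 st.py 562.4 -96 30.4
```

```text
clock: 6.55
position: [563.7, -95.4, 38.0]
ee_rot: [0.738, -0.675, 0.001, -0.001]
contact_force: [0.7, -0.4, -0.6]
gripper_width: 27.5
grasp_force: 59.2
clock: 6.95
position: [563.1, -95.7, 34.2]
ee_rot: [0.737, -0.676, 0.0, -0.0]
contact_force: [0.2, 0.4, -1.1]
gripper_width: 27.3
grasp_force: 59.2
6.95 [563.073 -95.74   34.172] w 27.302790101705924 F [ 0.226  0.376 -1.087] g 59.1599303483963 j [ 0.115  0.537 -0.372  0.    -0.661 -0.028]
axes [[0.0872190270703584, -0.9961891591608086, 2.2076717869866927e-05], [-0.9961891143546907, -0.08721902976943778, -0.0002988097976105025], [0.0002995965909437213, 4.069313804037623e-06, -0.9999999551126607]]
tool shift mm [0.2   0.694 3.771]
```

```bash
python3 -m pendant '[[0,0,0.002,0,0,0,0.015],[0,0,0.001,0,0,0,0.015],[0,0,0,0,0,0,0.015]]'; python3 -m pendant '[[0,0,0.001,0,0,0,0.015],[0,0,0,0,0,0,0.015],[0,0,0,0,0,0,0.015]]'
```

```text
clock: 7.25
position: [562.8, -95.7, 30.7]
ee_rot: [0.737, -0.676, -0.0, 0.0]
contact_force: [-0.4, -0.8, -1.2]
gripper_width: 27.5
grasp_force: 59.2
clock: 7.55
position: [563.0, -95.7, 30.4]
ee_rot: [0.737, -0.675, 0.0, -0.0]
contact_force: [-1.6, 0.2, 3.0]
gripper_width: 27.5
grasp_force: 59.5
```

Contact force is rising and the height matches, so I'll release gently.

```bash
python3 -m pendant '[[0,0,0,0,0,0,0.03],[0,0,0,0,0,0,0.036],[0,0,0,0,0,0,0.044],[0,0,0,0,0,0,0.052],[0,0,0,0,0,0,0.052],[0,0,-0.01,0,0,0,0.052],[0,0,-0.02,0,0,0,0.052],[0,0,-0.03,0,0,0,0.052],[0,0,-0.04,0,0,0,0.052],[0,0,-0.04,0,0,0,0.052],[0,0,0,0,0,0,0.052],[0,0,0,0,0,0,0.052]]';python3 st.py 460 84.8 83
python3 - <<'E'
from h import *
d=arm.get_image("side");x,y=362,250
c=cv2.resize(d["image"][y-60:y+60,x-80:x+80],None,fx=5,fy=5,interpolation=2)
cv2.imwrite("pics/c4.png",c[:,:,::-1])
E
```

```text
clock: 8.75
position: [563.4, -95.6, 171.9]
ee_rot: [0.737, -0.676, 0.001, -0.001]
contact_force: [-0.5, -0.1, 1.0]
gripper_width: 52.1
grasp_force: 0.0
8.75 [563.385 -95.571 171.905] w 52.11901723310401 F [-0.486 -0.077  0.954] g 0.0 j [ 0.115  0.361 -0.239 -0.    -0.967 -0.028]
axes [[0.08705274146793932, -0.9962036405746205, -0.00035596177968968057], [-0.9961973656735555, -0.08705090738137031, -0.003598353671968093], [0.0035537062321745936, 0.0006678547391233791, -0.9999934625496624]]
tool shift mm [-188.654   87.61    88.657]
```

View pics/c4.png

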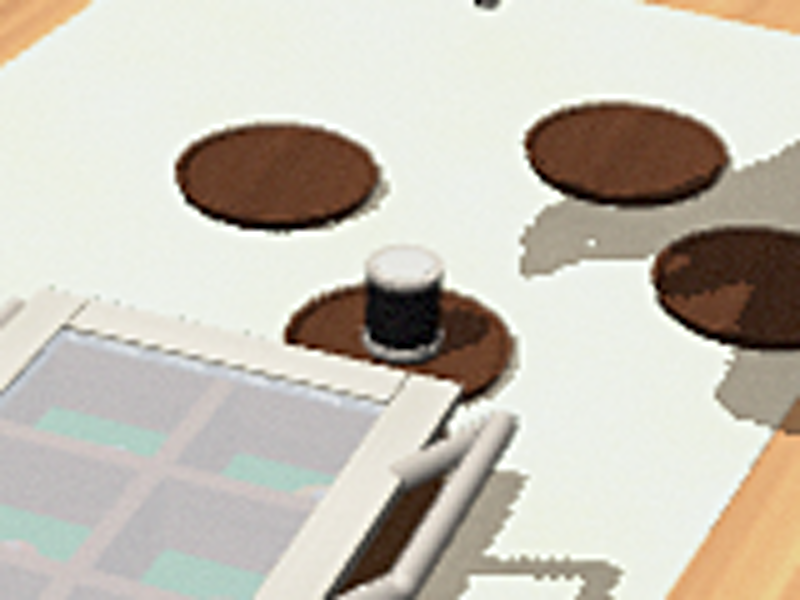

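The loupe stands upright in the middle of the dish (crop (403,310)). Next is the handle.

```bash
python3 -m pendant '[[-0.0377,0.0175,0,0,0,0,0.05],[-0.0377,0.0175,0,0,0,0,0.05],[-0.0377,0.0175,0,0,0,0,0.05],[-0.0377,0.0175,0,0,0,0,0.05],[-0.0379,0.0175,0.01,0,0,0,0.05],[0,0,0.03,0,0,0,0.05],[0,0,0.02,0,0,0,0.05],[0,0,0.015,0,0,0,0.05],[0,0,0.008,0,0,0,0.05],[0,0,0.003,0,0,0,0.05],[0,0,0,0,0,0,0.05],[0,0,0,0,0,0,0.05]]';python3 st.py 460 84.8 82
python3 - <<'E'
from h import *
d=arm.get_image("side");x,y=362,275
c=cv2.resize(d["image"][y-60:y+60,x-80:x+80],None,fx=5,fy=5,interpolation=2)
cv2.imwrite("pics/c5.png",c[:,:,::-1])
E
```

```text
clock: 10.0
position: [459.8, 84.7, 84.5]
ee_rot: [0.737, -0.676, 0.0, -0.0]
contact_force: [0.6, 1.0, -0.5]
gripper_width: 50.0
grasp_force: 0.0
10.0 [459.805  84.743  84.47 ] w 49.97680225494771 F [ 0.569  1.038 -0.506] g 0.0 j [ 0.531  0.324 -0.585  0.    -0.661 -0.444]
axes [[0.08717859768382707, -0.9961926441397232, -0.000328432319629723], [-0.9961922872824399, -0.0871782575005754, -0.0009371115966076769], [0.0009049115219464079, 0.00040887781857492066, -0.9999995069769121]]
tool shift mm [-0.039 -0.197  2.47 ]
```

View pics/c5.png

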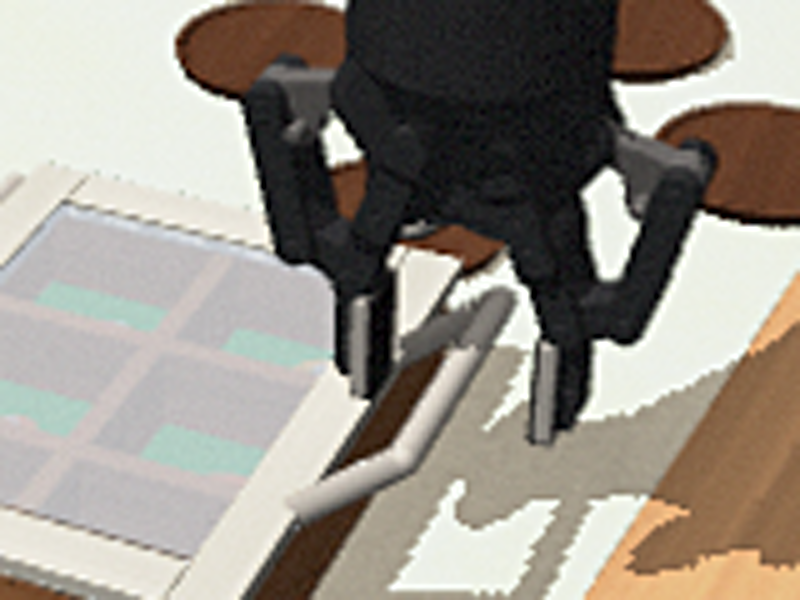

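The fingers straddle the bar, with pads at crop (360,345) and (545,395) and the bar midpoint about (455,375) between them. I'll close.

```bash
python3 -m pendant '[[0,0,0.002,0,0,0,0.03],[0,0,0,0,0,0,0.015],[0,0,0,0,0,0,0.0],[0,0,0,0,0,0,0],[0,0,0,0,0,0,0],[0,0,0,0,0,0,0],[0,0,0,0,0,0,0]]';python3 st.py
python3 - <<'E'
import numpy as np
o=np.array([195,30.]);p=o
for k in range(5,56,5):
    t=np.radians(k);q=np.array([195*np.cos(t)-30*np.sin(t),195*np.sin(t)+30*np.cos(t)])
    print(k,"ty",((q-p)[0]).round(1),"tz",(-(q-p)[1]).round(1));p=q
E
```

```text
clock: 10.75
position: [462.0, 85.0, 82.7]
ee_rot: [0.738, -0.675, 0.002, -0.002]
contact_force: [7.1, -3.6, -3.3]
gripper_width: 8.0
grasp_force: 58.4
10.75 [461.983  85.042  82.718] w 8.02291534685801 F [ 7.068 -3.62  -3.324] g 58.364821672439575 j [ 0.53   0.328 -0.585  0.003 -0.652 -0.444]
axes [[0.08801382246119917, -0.9961188718389231, -0.0008719071740666408], [-0.9961040152760345, -0.08800760082054947, -0.005608292857264912], [0.005509791895393183, 0.001362117528885487, -0.9999838932848405]]
5 ty -3.4 tz -16.9
10 ty -4.8 tz -16.5
15 ty -6.2 tz -16.0
20 ty -7.6 tz -15.4
25 ty -8.9 tz -14.7
30 ty -10.2 tz -13.9
35 ty -11.3 tz -12.9
40 ty -12.4 tz -11.9
45 ty -13.4 tz -10.8
50 ty -14.3 tz -9.6
55 ty -15.1 tz -8.3
```

```bash
python3 -m pendant '[[0,-0.0017,-0.0084,0,0,0,0],[0,-0.0017,-0.0085,0,0,0,0],[0,-0.0024,-0.0083,0,0,0,0],[0,-0.0024,-0.0082,0,0,0,0],[0,-0.0031,-0.008,0,0,0,0],[0,-0.0031,-0.008,0,0,0,0],[0,-0.0038,-0.0077,0,0,0,0],[0,-0.0038,-0.0077,0,0,0,0],[0,-0.0044,-0.0074,0,0,0,0],[0,-0.0045,-0.0073,0,0,0,0],[0,0,0,0,0,0,0],[0,0,0,0,0,0,0]]';python3 st.py 492.7 87.7 162.2
```

```text
clock: 11.95
position: [491.0, 87.8, 161.3]
ee_rot: [0.737, -0.676, 0.0, -0.001]
contact_force: [5.2, 0.5, -6.7]
gripper_width: 7.5
grasp_force: 58.4
11.95 [490.998  87.767 161.283] w 7.525391228094812 F [ 5.229  0.541 -6.673] g 58.417351841926575 j [ 0.503  0.259 -0.424  0.    -0.885 -0.416]
axes [[0.08734818864579036, -0.9961773992190438, -0.0009398007670680085], [-0.9961752284090214, -0.08734575929721816, -0.0023733177257008473], [0.002282157867921462, 0.0011435112482138623, -0.9999967420634387]]
tool shift mm [ 0.214 -1.692 -0.913]
```

```bash
python3 -m pendant '[[0,-0.0051,-0.007,0,0,0,0],[0,-0.0051,-0.0069,0,0,0,0],[0,-0.0057,-0.0065,0,0,0,0],[0,-0.0057,-0.0065,0,0,0,0],[0,-0.0062,-0.006,0,0,0,0],[0,-0.0062,-0.006,0,0,0,0],[0,-0.0067,-0.0054,0,0,0,0],[0,-0.0067,-0.0054,0,0,0,0],[0,-0.0071,-0.0048,0,0,0,0],[0,-0.0071,-0.0048,0,0,0,0],[0,0,0,0,0,0,0],[0,0,0,0,0,0,0]]';python3 st.py 554.2 93.1 221.4
python3 - <<'E'
from h import *
S=arm.get_image("side")["image"]
cv2.imwrite("pics/c6.png",cv2.resize(S[130:370,200:520],None,fx=2.5,fy=2.5,interpolation=2)[:,:,::-1])
E
```

```text
clock: 13.15
position: [550.0, 93.0, 222.0]
ee_rot: [0.737, -0.676, -0.001, 0.001]
contact_force: [-6.1, 5.1, 2.3]
gripper_width: 7.3
grasp_force: 58.9
13.15 [550.045  92.961 222.011] w 7.345741194185913 F [-6.055  5.102  2.294] g 58.93819212913513 j [ 0.457  0.295 -0.199 -0.002 -1.08  -0.369]
axes [[0.08732376085031666, -0.9961799167539472, -0.00036639740135161283], [-0.996174236053215, -0.08732450053248088, 0.003364971106370172], [-0.003384112106692704, 7.115371922243163e-05, -0.9999942713447901]]
tool shift mm [ 0.224 -4.153  0.597]
```

View pics/c6.png

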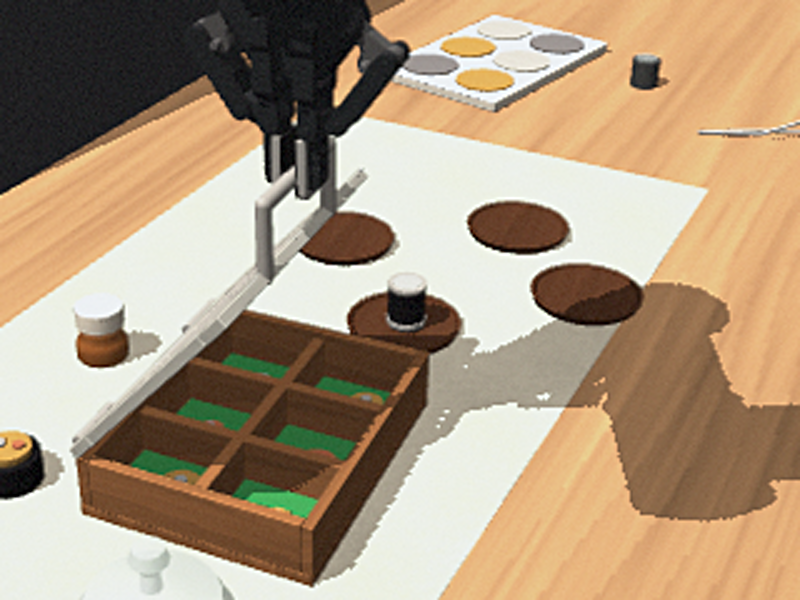

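The cover is held open by the bar (left corner at side (305,212)), with the loupe upright in the dish at side (362,249). I'll check the angle from that corner's ray, and that everything is still.

```bash
python3 -m pendant '[[0,0,0,0,0,0,0],[0,0,0,0,0,0,0],[0,0,0,0,0,0,0],[0,0,0,0,0,0,0],[0,0,0,0,0,0,0]]';python3 - <<'E'
from h import *
S=arm.get_image("side");s=arm.read_state();print(s["position"],np.abs(s["joint_vel"]).max())
ex=np.array([.9962,.0872,0]);ey=np.array([-.0872,.9962,0]);H=np.array([655,101.8,49])
o,v=ray(S,(305,212)); k=((H+45*ey-o)@ey)/(v@ey); P=o+k*v
for n,Q in(("image",P),("tcp",s["position"]-[0,0,3.7])):
    f=-(Q-H)@ex;z=Q[2]-49;print(n,Q,np.hypot(f,z),np.degrees(np.arctan2(z,f)-np.arctan2(30,195)))
E
```

```text
clock: 13.7
position: [549.9, 92.9, 221.9]
ee_rot: [0.737, -0.675, -0.001, 0.001]
contact_force: [-6.2, 4.7, 3.0]
gripper_width: 7.6
grasp_force: 58.9
[549.89534566  92.95860247 221.87847212] 0.0016655498596357416
image [545.56726925 137.39354395 215.31098668] 197.17234911701948 48.76331109368012
tcp [549.89534566  92.95860247 218.17847212] 199.36546789617492 49.311895948504755
```

Both estimates give about 49–50°, the cover is steady, and it's gripped. I'll hand the job in.

```bash
python3 -c "
from bench import arm
print(arm.job_done())"
```

```text
the job is handed in; nothing more can be done
None
```

The job is handed in, though no verdict came back: the loupe stands upright in the dish farthest to the robot's left, and the gripper holds the cover steady by its handle at about 49° from closed, within the 6° allowed.

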